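# Turn the two elephants to face the offering bowl

### The job

The two little elephants on the offering table are looking away. Turn each display stand by pushing round one of its spoke handles with a fingertip until its elephant looks straight at the brass bowl between them. Do not touch, lift or tip the elephants, which stand loose in the middle of the stands and must stay there, and leave the bowl, jar, carton and tin where they are.

Things in the scene. Friction and masses are not known exactly. Their poses are not given: they have to be found in the camera images.
- stand_left: The left display stand (+y side of the bowl), fixed: a steel base disc 100 mm across, 12 mm high. Origin on its vertical turning axis, at the table top. On it turns a dark wooden turntable 124 mm across with a brass edge; its flat top, which carries the elephant, is 30 mm above the table. Around it the table is clear to 130 mm from the axis, but for its own spokes and posts.
- post_left (a point): Centre of the top of one of the left turntable's three alike handle posts: upright wooden rods 16 mm in diameter, top 90 mm above the table, 100 mm from the turning axis, 120 degrees apart, each on the end of a steel spoke 12 mm thick whose centre line is 23 mm above the table.
- turn_left (a joint): Angle (rad) of the left turntable and its spokes, counter-clockwise positive from above, no end stops. At q the posts stand at bearings q, q+2.094 and q+4.189 from world +x. Dry friction 0.12 N m (1.2 N at a post): it does not coast and stays where left; the elephant rides with it. Spokes have no fixed relation to the way the elephant faces.
- elephant_left: White glazed elephant with a gilt saddle, standing loose in the middle of the left turntable: trunk tip 62 mm ahead of its origin, tail 36 mm behind, 50 mm across the ears, 59 mm tall (top 89 mm above the table), about 0.25 kg. Origin between its feet, on the turntable's axis; its x axis is the way it faces (trunk, tusks), z up.
- stand_right: The right display stand (-y side of the bowl), fixed: a steel base disc 100 mm across, 12 mm high. Origin on its vertical turning axis, at the table top. On it turns a dark wooden turntable 124 mm across with a brass edge; its flat top, which carries the elephant, is 30 mm above the table. Around it the table is clear to 130 mm from the axis, but for its own spokes and posts.
- post_right (a point): Centre of the top of one of the right turntable's three alike handle posts: upright wooden rods 16 mm in diameter, top 90 mm above the table, 100 mm from the turning axis, 120 degrees apart, each on the end of a steel spoke 12 mm thick whose centre line is 23 mm above the table.
- turn_right (a joint): Angle (rad) of the right turntable and its spokes, counter-clockwise positive from above, no end stops. At q the posts stand at bearings q, q+2.094 and q+4.189 from world +x. Dry friction 0.12 N m (1.2 N at a post): it does not coast and stays where left; the elephant rides with it. Spokes have no fixed relation to the way the elephant faces.
- elephant_right: White glazed elephant with a gilt saddle, standing loose in the middle of the right turntable: trunk tip 62 mm ahead of its origin, tail 36 mm behind, 50 mm across the ears, 59 mm tall (top 89 mm above the table), about 0.25 kg. Origin between its feet, on the turntable's axis; its x axis is the way it faces (trunk, tusks), z up.
- bowl: Open round brass offering bowl, 100 mm across the rim and 50 mm high, standing loose on the table between the two stands. Origin at the centre of its underside, on its vertical axis.
- jar: Bystander: amber glass jar with a brass lid, 56 mm across, 70 mm high, beyond the left stand; origin at the centre of its underside.
- carton: Bystander: small cardboard carton 70 x 110 x 55 mm high, beyond the right stand; origin at the centre of its underside, x along the 70 mm side.
- tin: Bystander: round aluminium tin, 50 mm across, 35 mm high, beyond the bowl; origin at the centre of its underside.
Things that resemble listed ones, but are neither listed nor needed, are in the scene too. What is shaped like the elephant_left but green is not meant.

How it is judged:
At the end, for the whole second after the job is handed in: The line straight ahead of each elephant passes within 40 mm of the bowl's centre, bowl ahead. Each elephant stands upright (tilt under 0.12 rad) within 15 mm of its stand's axis; elephants and turntables at rest; bowl, jar, carton and tin within 15 mm of where they began (y of bowl in the frame of elephant_left between -0.04 and 0.04 m and x of bowl in the frame of elephant_left above 0.08 m and horizontal distance between elephant_left and stand_left below 0.015 m and angle between each of elephant_left, elephant_right's own z axis and vertical below 0.12 rad and linear speed of each of elephant_left, elephant_right below 0.02 m/s and angular speed of each of elephant_left, elephant_right below 0.15 rad/s and velocity of joint turn_left between -0.05 and 0.05 rad/s and y of bowl in the frame of elephant_right between -0.04 and 0.04 m and x of bowl in the frame of elephant_right above 0.08 m and horizontal distance between elephant_right and stand_right below 0.015 m and velocity of joint turn_right between -0.05 and 0.05 rad/s and distance of each of bowl, jar, carton, tin from where it was at the start of the episode below 0.015 m); the robot touches nothing.
It fails at once if the left elephant is touched by the robot (over 0.5 N) (contact force between elephant_left and the fingers above 0.5 N or contact force between elephant_left and the arm above 0.5 N).
It fails at once if the left elephant is lifted more than 12 mm or tipped more than 0.4 rad (height (world z) of elephant_left above 0.042 m or angle between elephant_left's own z axis and vertical above 0.4 rad).
It fails at once if the right elephant is touched by the robot (over 0.5 N) (contact force between elephant_right and the fingers above 0.5 N or contact force between elephant_right and the arm above 0.5 N).
It fails at once if the right elephant is lifted more than 12 mm or tipped more than 0.4 rad (height (world z) of elephant_right above 0.042 m or angle between elephant_right's own z axis and vertical above 0.4 rad).
It fails at once if the bowl, jar, carton or tin is moved more than 15 mm (distance of any of bowl, jar, carton, tin from where it was at the start of the episode above 0.015 m).
It also fails if it takes over 58 s, if anything falls off the work surface, if the arm or the gripper's body presses on something with over 40 N, if the wrist force passes 120 N, or if a joint passes its speed limit or range.

### The arm

A 6-joint arm with a two-finger parallel gripper is mounted at the origin on the work surface. World frame = base frame: x ahead of the robot, y to its left, z up, the work surface at z = 0. Lengths are in m, angles in rad, forces in N, time in s.
With the tool pointing down it reaches from about 0.35 to 0.975 m from the base axis. Payload 4.9 kg.
Tool frame: the origin (TCP) lies midway between the tips of the shut fingers; the grasp point (between the pads) lies 19 mm behind it; z points along the fingers, y is the direction in which the jaws open and shut (so a half turn about z gives the same grasp; the last joint's range is limited). The gripper opens to 85 mm and grips with 20 to 120 N. Pads are 22 mm wide; open, the fingers measure 114 mm over their backs; the gripper's body (76 mm by 85 mm) begins 54 mm behind the grasp point. The pads swing forward as they close: fully open they stand 13 mm farther back than shut.
Start: joints at [1.107, 0.053, 1.613, -0, 1.476, -0.119], TCP at [0.211, 0.588, 0.231] pointing down, gripper open.
Joint ranges: [-3.01, 3.01], [-1.01, 2.22], [0.06, 2.58], [-1.02, 4.17], [0.09, 2.62], [-3.14, 3.14]. Speed limits (rad/s): [2.57, 2.57, 3.14, 3.14, 3.14, 3.14].

### API

Orientations are given as a unit quaternion [w, x, y, z].
In Python, from workcell import arm, imaging gives the robot as it stands. The module is installed in compiled form; this text tells all that it offers. Calls block until the motion is done:
- arm.movep(position, orientation): joint-space move of the TCP to a pose.
- arm.move_l(position, speed=0.15, ori=None, threshold=None): straight line of the TCP; ori=None keeps the orientation; speed is the mean speed in m/s. With threshold (N) it stops when the force on the tool has changed by that much, and returns True; else False.
- arm.move_joints(angles): joint-space move.
- arm.gripper_open() and arm.close_gripper(): open the fingers fully, or close them until they stop; the grip force is fixed at half the most.
- arm.dwell(seconds).
- arm.ik(position, orientation): joint angles nearest the present ones, or None.
- imaging.snapshot(name): name is "side" or "top"; returns (picture, depth): 420x560x3 uint8, red, green, blue; 420x560 float32, m along the optical axis (not along the pixel's ray), 0 where there is no reading.
- imaging.calibration(name): a dict with "camera_matrix" (3x3 intrinsics, pixels), "origin" and "orientation" of the camera in the world. Camera axes: x right, y down, z forward; pixel columns grow to the right and rows downward; lengths in m; the calibration is good to about 2 mm. A picture is of the moment at which its call begins. calibration takes no time and is no camera call.
A pose or a line that the arm cannot do raises arm.MotionError and nothing moves.
- arm.close_job(): hands the job in, once; it reports no verdict.
Readings, each from a call of its own:
- arm.read_time_s(): time.
- arm.read_joint_pos(): joint angles.
- arm.read_joint_vel(): joint speeds.
- arm.read_tau(): joint torques, N m.
- arm.read_ee_pos(): TCP position.
- arm.read_ee_rot(): TCP orientation.
- arm.read_ft_force(): force on the tool from outside, world axes, zero at the start.
- arm.read_wrist_torque(): the same for the moment, N m.
- arm.read_opening(): finger opening in m.
Only numpy, scipy, OpenCV 4.12 (cv2) and the standard library are available. Lean on these libraries where they do the work, as an engineer would, in place of code of your own. Each camera call takes 0.05 s, during which the arm holds its last target. There are 200 camera calls.

## Working session

There is one attempt and no reset: what is moved stays moved. The work goes in short steps, each a Python script; the robot and the scene stay as the last script left them, time stands still between calls to the robot, and variables do not carry over. Pictures are saved under pics/ and viewed, about 8 in all and at most 12, crops included, and the job is handed in when it is done.

```bash
mkdir -p pics; python3 - <<'E'
from workcell import arm, imaging
import cv2,numpy as np
for n in("top","side"):
    p,d=imaging.snapshot(n); cv2.imwrite(f"pics/{n}0.png",p[:,:,::-1]); np.save(f"{n}0.npy",d)
    print(n,imaging.calibration(n))
print(arm.read_time_s(),arm.read_ee_rot())
E
```

```text
top {'camera_matrix': array([[389.26458606,   0.        , 280.67671197],
       [  0.        , 389.26458606, 212.02827191],
       [  0.        ,   0.        ,   1.        ]]), 'origin': array([0.3996895 , 0.08037016, 0.97318396]), 'orientation': array([ 0.05062476, -0.7013931 ,  0.70830437, -0.06156104])}
side {'camera_matrix': array([[532.75388692,   0.        , 288.6363269 ],
       [  0.        , 532.75388692, 212.5206915 ],
       [  0.        ,   0.        ,   1.        ]]), 'origin': array([ 0.22925914, -0.72473592,  1.01560858]), 'orientation': array([-0.35782932,  0.91859132, -0.15506974,  0.06404321])}
0.1 [-2.73286763e-04  1.71523392e-01  9.85179602e-01 -8.96296098e-04]
```

View pics/top0.png

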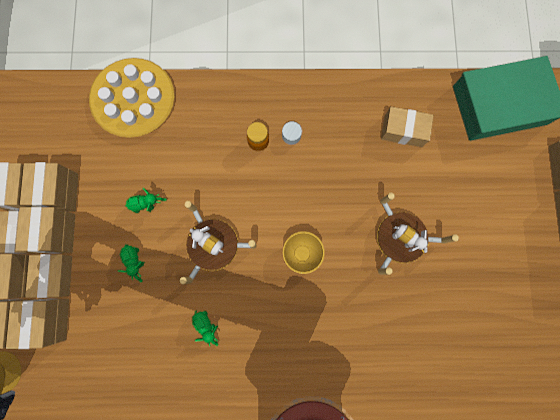

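View pics/side0.png

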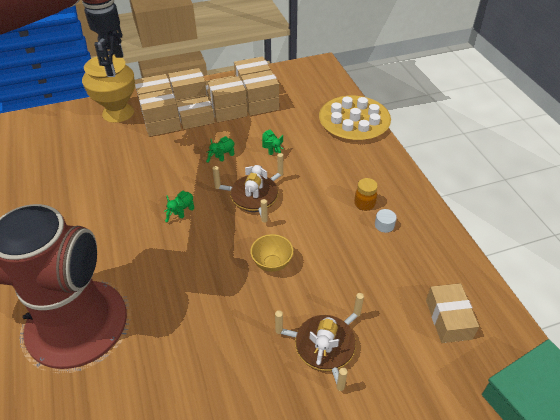

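The top view shows the bowl at about (303,252), the left stand at (212,244) and the right stand at (403,238). The left posts are at (188,205), (252,243) and (183,281), and the right posts at (391,196), (455,238) and (389,270). Next I'll enlarge the elephants and measure.

```bash
cat > vis.py <<'E'
import cv2,numpy as np
from scipy.spatial.transform import Rotation as R
from workcell import imaging
def ray(n,uv,z):
    c=imaging.calibration(n);q=c["orientation"];M=R.from_quat([q[1],q[2],q[3],q[0]]).as_matrix()
    d=M@np.linalg.inv(c["camera_matrix"])@np.array([uv[0],uv[1],1.]);o=c["origin"]
    return o+d*(z-o[2])/d[2]
def cloud(n,dep):
    c=imaging.calibration(n);q=c["orientation"];M=R.from_quat([q[1],q[2],q[3],q[0]]).as_matrix()
    v,u=np.mgrid[:420,:560];K=np.linalg.inv(c["camera_matrix"])
    return (np.stack([u,v,np.ones_like(u)],-1)@K.T*dep[...,None])@M.T+c["origin"]
E
python3 - <<'E'
from vis import *
p=cv2.imread("pics/top0.png");s=cv2.imread("pics/side0.png")
z=lambda a,y,x,h=38:cv2.resize(a[y-h:y+h,x-h:x+h],(395,295) if 0 else (300,300),interpolation=cv2.INTER_CUBIC)
cv2.imwrite("pics/z0.png",np.vstack([np.hstack([z(p,244,212),z(p,238,403)]),np.hstack([z(s,183,254),z(s,340,326)])]))
P=cloud("top",np.load("top0.npy"))
for nm,L in dict(left=[(188,205),(252,243),(183,281)],right=[(391,196),(455,238),(389,270)]).items():
    pts=[]
    for u,v in L:
        w=P[v-6:v+7,u-6:u+7].reshape(-1,3);w=w[(w[:,2]>.08)&(w[:,2]<.1)]
        pts.append(w.mean(0) if len(w) else ray("top",(u,v),.09)); print(nm,len(w),pts[-1].round(4),ray("top",(u,v),.09).round(4))
    A=np.array([[2*a[0],2*a[1],1] for a in pts]);b=[a[0]**2+a[1]**2 for a in pts]
    c=np.linalg.solve(A,b);print("centre",c[:2].round(4),"r",np.sqrt(c[2]+c[0]**2+c[1]**2).round(4),[np.degrees(np.arctan2(a[1]-c[1],a[0]-c[0])).round(1) for a in pts])
w=P[225:280,275:332].reshape(-1,3);w=w[(w[:,2]>.042)&(w[:,2]<.06)];(cx,cy),r=cv2.minEnclosingCircle(w[:,:2].astype(np.float32));print("bowl",cx,cy,r,len(w))
E
```

```text
left 42 [0.5604 0.279  0.088 ] [0.5593 0.2786 0.09  ]
left 38 [0.4691 0.1336 0.0894] [0.4706 0.1317 0.09  ]
left 43 [0.3883 0.2854 0.0889] [0.3875 0.2851 0.09  ]
centre [0.4725 0.2328] r 0.0993 [np.float64(27.7), np.float64(-92.0), np.float64(148.0)]
right 42 [ 0.5757 -0.1887  0.0888] [ 0.5766 -0.1908  0.09  ]
right 49 [ 0.4773 -0.3302  0.0889] [ 0.4775 -0.3325  0.09  ]
right 44 [ 0.4042 -0.1741  0.0892] [ 0.4067 -0.1768  0.09  ]
centre [ 0.4857 -0.2311] r 0.0995 [np.float64(25.2), np.float64(-94.9), np.float64(145.1)]
bowl 0.45042914152145386 0.013649637810885906 0.049485813826322556 323
```

View pics/z0.png

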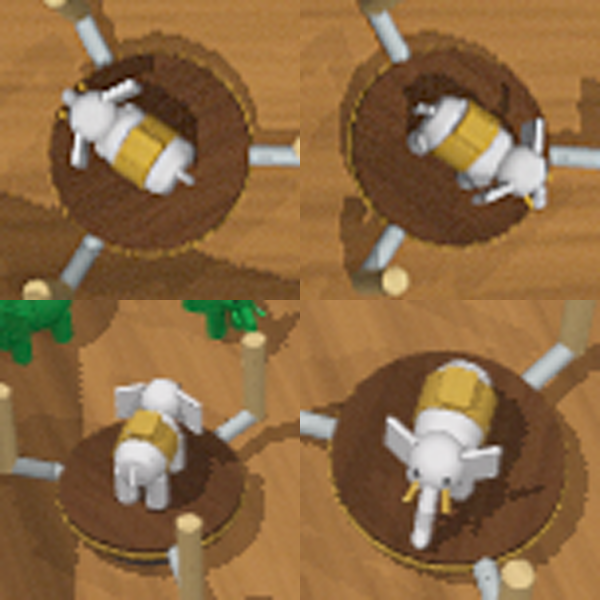

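The enlarged view shows the left elephant's head up-left, a bearing of about +55°. The right elephant's head and trunk point down-right, about -118°. Next I'll measure the headings properly and plan the arcs.

```bash
cat >> vis.py <<'E'
C=dict(left=np.array([.4725,.2328]),right=np.array([.4857,-.2311]));BOWL=np.array([.4504,.0136])
def measure(save=None):
    """heading error per elephant (deg, ccw needed), offset of body, post bearings"""
    p,d=imaging.snapshot("top")
    if save: cv2.imwrite(save,p[:,:,::-1])
    P=cloud("top",d);hsv=cv2.cvtColor(p,cv2.COLOR_RGB2HSV);out={}
    for n,c in C.items():
        rr=np.linalg.norm(P[...,:2]-c,axis=-1)
        el=(rr<.075)&(P[...,2]>.042)
        w=P[el][:,:2];m=w.mean(0);ax=np.linalg.svd(w-m,full_matrices=0)[2][0]
        g=P[el&(hsv[...,1]>90)&(hsv[...,0]>12)][:,:2].mean(0)      # gilt saddle, over the feet
        t=(w-g)@ax; ax=ax if t.max()>-t.min() else -ax                # trunk reaches farther than tail
        h=np.degrees(np.arctan2(ax[1],ax[0])); b=BOWL-c
        hb=np.degrees(np.arctan2(b[1],b[0]))
        q=P[(rr>.088)&(rr<.112)&(P[...,2]>.08)&(P[...,2]<.1)][:,:2]-c
        k=np.degrees(np.angle(np.mean(np.exp(3j*np.arctan2(q[:,1],q[:,0])))))/3
        out[n]=dict(head=h,span=(round(t.min(),3),round(t.max(),3)),need=(hb-h+180)%360-180,saddle=(g-c).round(4),post=k,n=len(q))
        print(n,out[n])
    return out
E
cat > push.py <<'E'
from vis import *
from workcell import arm
def quat(yaw):   # tool down, tool x at world bearing yaw (deg)
    x=np.array([np.cos(np.radians(yaw)),np.sin(np.radians(yaw)),0]);z=np.array([0,0,-1.])
    q=R.from_matrix(np.stack([x,np.cross(z,x),z],1)).as_quat();return [q[3],q[0],q[1],q[2]]
def pos(n,b,z): return [*(C[n]+.1*np.array([np.cos(np.radians(b)),np.sin(np.radians(b))])),z]
E
python3 - <<'E'
from push import *
m=measure()
for n in C:
    for k in range(3):
        a=m[n]["post"]+120*k; s=np.sign(m[n]["need"]); bs=np.linspace(a-22*s,a+m[n]["need"]-11*s,5)
        for off in(90,-90):
            js=[arm.ik(pos(n,b,.055),quat(b+off)) for b in bs]
            print(n,bs[[0,-1]].round(),off,"j6",[None if j is None else round(float(j[5]),2) for j in js],"j1",[None if j is None else round(float(j[0]),2) for j in js][::4])
E
```

```text
left {'head': np.float64(56.383257153065074), 'span': (np.float64(-0.033), np.float64(0.062)), 'need': np.float64(-152.1404301109896), 'saddle': array([-0.001 , -0.0021]), 'post': np.float64(27.98683456943573), 'n': 121}
right {'head': np.float64(-123.50462703328988), 'span': (np.float64(-0.064), np.float64(0.033)), 'need': np.float64(-138.28661268757781), 'saddle': array([-0.002 ,  0.0034]), 'post': np.float64(25.15915117224073), 'n': 135}
left [  50. -113.] 90 j6 [-0.47, 0.13, 0.74, 1.39, 2.13] j1 [0.4, 0.15]
left [  50. -113.] -90 j6 [2.67, -3.01, -2.4, -1.75, -1.02] j1 [0.4, 0.15]
left [170.   7.] 90 j6 [-2.54, -1.75, -1.06, -0.43, 0.17] j1 [0.42, 0.28]
left [170.   7.] -90 j6 [0.6, 1.39, 2.08, 2.71, -2.98] j1 [0.42, 0.28]
left [290. 127.] 90 j6 [1.35, 2.08, 2.92, -2.49, -1.71] j1 [0.13, 0.5]
left [290. 127.] -90 j6 [-1.79, -1.06, -0.22, 0.65, 1.43] j1 [0.13, 0.5]
right [  47. -102.] 90 j6 [-1.23, -0.64, -0.09, 0.46, 1.04] j1 [-0.41, -0.75]
right [  47. -102.] -90 j6 [1.91, 2.5, 3.05, -2.68, -2.11] j1 [-0.41, -0.75]
right [167.  18.] 90 j6 [2.7, -2.78, -2.03, -1.36, -0.77] j1 [-0.66, -0.45]
right [167.  18.] -90 j6 [-0.44, 0.36, 1.11, 1.78, 2.38] j1 [-0.66, -0.45]
right [287. 138.] 90 j6 [0.58, 1.16, 1.81, 2.53, -2.95] j1 [-0.69, -0.55]
right [287. 138.] -90 j6 [-2.56, -1.98, -1.34, -0.61, 0.19] j1 [-0.69, -0.55]
```

```bash
cat >> push.py <<'E'
def push(n,start,end,off=90,speed=.07,lift=True):
    arm.movep(pos(n,start,.2),quat(start+off))
    arm.move_l(pos(n,start,.055),speed=.15)
    N=max(1,int(np.ceil(abs(end-start)/10)))
    f=0
    for b in np.linspace(start,end,N+1)[1:]:
        arm.move_l(pos(n,b,.055),speed=speed,ori=quat(b+off)); f=max(f,np.linalg.norm(arm.read_ft_force()))
    b=end-8*np.sign(end-start)
    arm.move_l(pos(n,b,.055),speed=speed,ori=quat(b+off))
    arm.move_l(pos(n,b,.2),speed=.15)
    print(n,"maxF",f,"t",arm.read_time_s())
E
python3 - <<'E'
from push import *
arm.close_gripper(); print(arm.read_opening(),arm.read_time_s())
push("left",28+24,28-152+11+4)
measure("pics/top1.png")
E
```

```text
-8.83754258631749e-06 0.9167
left maxF 1.355039381352538 t 11.5917
left {'head': np.float64(171.8883519590909), 'span': (np.float64(-0.034), np.float64(0.041)), 'need': np.float64(92.3544750829846), 'saddle': array([-0.0159, -0.0468]), 'post': np.float64(-1.512938411136376), 'n': 104}
right {'head': np.float64(-123.37618294672897), 'span': (np.float64(-0.064), np.float64(0.033)), 'need': np.float64(-138.41505677413875), 'saddle': array([-0.002 ,  0.0033]), 'post': np.float64(25.116846042527172), 'n': 134}
```

View pics/top1.png

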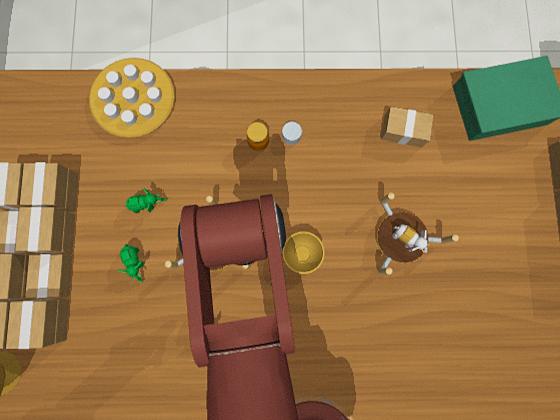

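The arm hides the left stand and the post force looks normal. I'll do the right stand now and measure the left one while the arm is away.

```bash
python3 - <<'E'
from push import *
push("right",25+24,25-138.3+11+4)
arm.movep([.38,0.0,.32],quat(90))
measure("pics/top2.png"); p,d=imaging.snapshot("side"); cv2.imwrite("pics/side2.png",p[:,:,::-1]);print(arm.read_time_s())
E
```

```text
right maxF 1.3974971366072633 t 22.7583
left {'head': np.float64(-92.50406741243935), 'span': (np.float64(-0.061), np.float64(0.035)), 'need': np.float64(-3.253105545485141), 'saddle': array([-0.0009,  0.001 ]), 'post': np.float64(-1.228027363941865), 'n': 124}
right {'head': np.float64(97.02937668555663), 'span': (np.float64(-0.06), np.float64(0.036)), 'need': np.float64(1.1793835935756647), 'saddle': array([-0.0005, -0.0014]), 'post': np.float64(9.119083941266567), 'n': 90}
24.2333
```

View pics/top2.png

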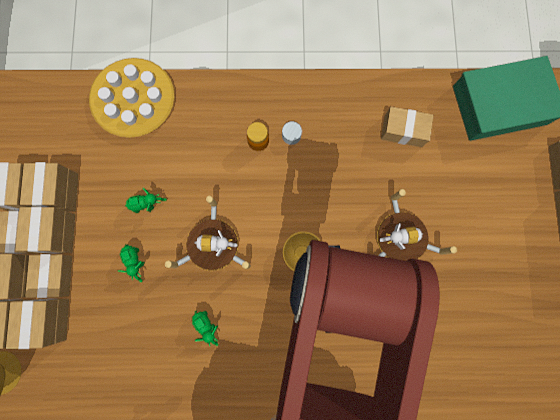

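Both headings are now within about 3° of the bowl, and the tolerance is about 10°. I'll confirm from the side camera before handing in.

View pics/side2.png

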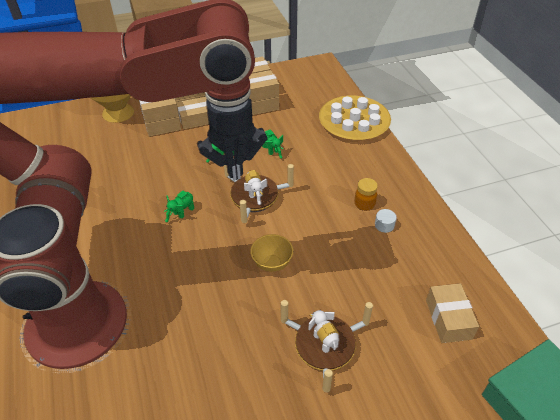

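In the side view both elephants stand upright and face the bowl at (272,250), with the left head at (257,190) and the right head at (321,320). The bowl, jar, tin and carton are where they were, and the gripper is clear of everything.

```bash
python3 -c "
from workcell import arm
arm.dwell(.3);print(arm.read_ft_force(),arm.read_time_s());arm.close_job()"
```

```text
[-0.35292912 -0.42059518 -0.51049333] 24.5333
the job is handed in; nothing more can be done
```

Both elephants now face the bowl, and the job is handed in at 24.5 s with no corrective push needed. I turned each stand clockwise by pushing one post round with the shut fingers, about 149° on the left and 136° on the right. The highest force reading during the pushes was about 1.4 N.

- **Headings:** The last top-camera check put the left elephant about 3° off the bowl and the right about 1° off; about 10° is allowed. For the right, starting heading plus post rotation gives about 2° off the other way, still well inside.
- **Elephants:** Both saddles measured within 2 mm of their stand axes. Both elephants look upright in the side view.
- **Bowl, jar, carton and tin:** They look unmoved in the side view; I did not re-measure their positions.
- **Failed check:** One earlier reading of the left elephant was invalid because the arm hid it. I repeated it with the arm moved away.

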